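# Load a tape spool on the keyed spindle and cap it

### The job

Load the bench tape dispenser: put the orange tape spool on the upright spindle, slotted flange down, and turn it until the two drive dogs drop into its slots and it lies fully home on the drive plate. Do not force it down and do not knock over or push away the loose mint-capped bottle or the film roll. Then fit the black retaining cap over the spindle's tip so that it rests flush on the spool, and let go.

Things in the scene. Friction and masses are not known exactly. Their poses are not given: they have to be found in the camera images.
- spool: loose spool, white flanges, orange tape, 0.26 to 0.46 kg, standing upright. Origin: centre of underside, z up. Bottom flange 110 mm across, z 0 to 12 mm; tape 90 across to z 66; top flange 110 across to z 72; grip boss, a 44 mm cylinder, z 72 to 106. Bore 26 mm right through. Four radial slots 18 mm wide, bore to rim, cut through the bottom flange along its +x, -x, +y, -y.
- cap: loose black ribbed retaining cap with a red dot on top, 46 mm across its ribs (44 without them), 46 mm high, about 90 g, standing mouth down on the worktop. Origin: centre of its mouth (underside); z up. Blind bore 26 mm across, 28 mm deep from below.
- dispenser_base: fixed white base of the tape dispenser, 160 x 130 mm, 22 mm high, with an aluminium tear bar 40 mm high along its -x edge. Origin: centre of the underside, x along the 160 mm. At its centre the spindle stands on a dark drive plate 114 mm across, 8 mm thick. The plate is braked: it does not turn in use.
- seat (a point): on the spindle's axis, top face of the drive plate, 30 mm above the worktop: where the centre of the spool's underside belongs. When the spool is home its boss top is 106 mm above this point, the spindle stands 22 mm out of the boss, and the seated cap's origin is 106 mm above this point.
- spindle_tip (a point): top of the fixed upright aluminium spindle, 128 mm above the seat (158 mm above the worktop). The spindle is 24 mm across and tapers to 10 mm across over its top 16 mm.
- bottle_mint: loose bottle with a mint green cap, 70 mm across, 142 mm high, a bystander to be left alone. Origin: centre of its underside.
- film_roll: loose clear film roll, 64 mm across, 50 mm high, a bystander to be left alone. Origin: centre of its underside.
- dog_level (a point): on the spindle's axis, 9 mm above the seat: height of the tops of the two brass drive dogs, 10 mm across, 180 degrees apart, 40 mm from the axis. Their angle differs each time and no pose gives it. At a wrong angle the spool rests here, 9 mm short; turn it (90 degrees at most is needed; 5 degrees either side of right will do) until they enter two slots.
Mind the look-alikes: they are no part of the job. There is more than one size of the cap; the one meant has the size given above.

How it is judged:
On the way:
1. the spool lies fully home on the drive plate with the dogs in its slots (horizontal distance between spool and seat below 0.004 m and z of spool in the frame of seat below 0.003 m and angle between spool's own z axis and vertical below 0.05 rad), for 0.2 s.
At the end, for the whole second after the job is handed in: the spool is upright (within 0.05 rad) and centred on the spindle (4 mm), its underside within 3 mm of the drive plate; the cap, mouth down and level (0.06 rad), is on the spindle (4 mm) and rests on the spool's boss within 3 mm; both are at rest (all of step 1 and horizontal distance between cap and seat below 0.004 m and z of cap in the frame of seat between 0.1 and 0.109 m and angle between cap's own z axis and vertical below 0.06 rad and linear speed of each of spool, cap below 0.02 m/s); the robot touches nothing.
It fails at once if the spool is forced: pressed on the dispenser with more than 60 N (contact force between spool and dispenser_base above 60 N).
It fails at once if the bottle is pushed away or knocked over (distance of bottle_mint from where it was at the start of the episode above 0.03 m or angle between bottle_mint's own z axis and vertical above 0.5 rad).
It fails at once if the film roll is pushed away or knocked over (distance of film_roll from where it was at the start of the episode above 0.03 m or angle between film_roll's own z axis and vertical above 0.5 rad).
It also fails if it takes over 67 s, if anything falls off the work surface, if the arm or the gripper's body presses on something with over 40 N, if the wrist force passes 120 N, or if a joint passes its speed limit or range.

### The arm

A 7-joint arm with a two-finger parallel gripper is mounted at the origin on the work surface; the furniture and walls round the work are solid. World frame = base frame: x ahead of the robot, y to its left, z up, the work surface at z = 0. Lengths are in m, angles in rad, forces in N, time in s.
With the tool pointing down it reaches from about 0.425 to 0.825 m from the base axis. Payload 3.6 kg.
Tool frame: the origin (TCP) lies where the fingers leave the gripper's body, on its centre line; the fingertips stand 73 mm ahead of it and the grasp point (between the pads) lies 54 mm ahead of it; z points along the fingers, y is the line along which they close (so a half turn about z gives the same grasp; the last joint's range is limited). The gripper opens to 85 mm and grips with 20 to 120 N. Pads are 22 mm wide; open, the fingers measure 114 mm over their backs; the gripper's body (76 mm by 85 mm) begins 54 mm behind the grasp point. The pads swing forward as they close: fully open they stand 13 mm farther back than shut.
Start: joints at [1.258, 0.615, -0.013, 1.423, 0.008, 1.103, -0.04], TCP at [0.184, -0.623, 0.304] pointing down, gripper open.
Joint ranges: [-3.12, 3.12], [-0.3, 2.06], [-1.34, 1.32], [0.26, 2.42], [-1.36, 4.5], [0.01, 1.98], [-2.84, 2.84]. Speed limits (rad/s): [2.79, 2.79, 3.14, 3.14, 3.14, 3.14, 3.14].

### API

Orientations are given as a unit quaternion [x, y, z, w].
In Python, from station import arm, snapshot, camera_info, ticket gives the robot as it stands. Calls block until the motion is done:
- arm.movep(position, orientation): joint-space move of the TCP to a pose.
- arm.line_to(position, velocity=0.15, ori=None): straight line of the TCP; ori=None keeps the orientation; velocity is the mean speed in m/s.
- arm.move_j(angles): joint-space move.
- arm.move_gripper(opening, effort=None): opening from 0.0 (shut) to 1.0 (fully open); effort is the grip in N (None keeps the last); returns when the fingers have stopped.
- arm.pause(seconds).
- arm.ik(position, orientation): joint angles nearest the present ones, or None.
- snapshot(name): name is "scene" or "top"; returns the picture (480x640x3 uint8, blue, green, red); there is no depth.
- camera_info(name): a dict with "fx", "fy", "cx", "cy" (pixels), "dist_coeffs" ([k1, k2, p1, p2, k3] as OpenCV has them; the pictures are not rectified), "R" (3x3) and "t" (3): a world point X has camera coordinates R X + t. Camera axes: x right, y down, z forward; pixel columns grow to the right and rows downward; lengths in m; the calibration is good to about 2 mm. A picture is of the moment at which its call begins. camera_info takes no time and is no camera call.
A pose or a line that the arm cannot do raises arm.MotionError and nothing moves.
- ticket.finish_job(): hands the job in; it is judged then, once.
Readings, each from a call of its own:
- arm.read_time(): time.
- arm.read_joint_positions(): joint angles.
- arm.read_dq(): joint speeds.
- arm.read_effort(): joint torques, N m.
- arm.read_tool_pos(): TCP position.
- arm.read_eef_rot(): TCP orientation.
- arm.read_ft_force(): force on the tool from outside, world axes, zero at the start.
- arm.read_wrist_torque(): the same for the moment, N m.
- arm.read_opening(): opening from 0.0 (shut) to 1.0 (fully open).
- arm.read_finger_force(): force on a finger pad.
Only numpy, scipy, OpenCV 4.12 (cv2) and the standard library are available. Lean on these libraries where they do the work, as an engineer would, in place of code of your own. Each camera call takes 0.05 s, during which the arm holds its last target. There are 200 camera calls.

## Working session

There is one attempt and no reset: what is moved stays moved. The work goes in short steps, each a Python script; the robot and the scene stay as the last script left them, time stands still between calls to the robot, and variables do not carry over. Pictures are saved under pics/ and viewed, at most 10 in all, crops included, and the job is handed in when it is done.

```bash
mkdir -p pics; ls; python3 - <<'E'
from station import arm, snapshot, camera_info
import cv2,numpy as np
for n in("scene","top"):
    cv2.imwrite(f"pics/{n}0.png",snapshot(n)); c=camera_info(n); print(n,c)
    print(-np.array(c["R"]).T@np.array(c["t"]))
print(arm.read_time(),arm.read_eef_rot())
E
```

```text
pics
scene {'fx': 596.556882161842, 'fy': 596.556882161842, 'cx': 324.89231846264767, 'cy': 233.6654529258651, 'dist_coeffs': array([-0.18553806,  0.        ,  0.        ,  0.        ,  0.        ]), 'R': array([[ 0.86593703, -0.49987763,  0.01659561],
       [-0.25638136, -0.47213   , -0.84342271],
       [ 0.42944343,  0.72609615, -0.53699416]]), 't': array([-0.58388836,  0.15660159,  1.29765876])}
[-0.01151075 -1.16016145  0.8386065 ]
top {'fx': 520.6503659208669, 'fy': 520.6503659208669, 'cx': 320.0565237301853, 'cy': 240.21717448941718, 'dist_coeffs': array([-0.11321413,  0.        ,  0.        ,  0.        ,  0.        ]), 'R': array([[-0.00187147, -0.99974675, -0.02242604],
       [-0.99484908,  0.00413426, -0.10128288],
       [ 0.10134995,  0.02212098, -0.99460487]]), 't': array([-0.17640335,  0.55730825,  0.92957841])}
[ 0.45989474 -0.19922591  0.97705297]
0.1 [ 9.89727320e-01  1.42962842e-01 -1.79683041e-04 -1.19402692e-03]
```

View pics/scene0.png

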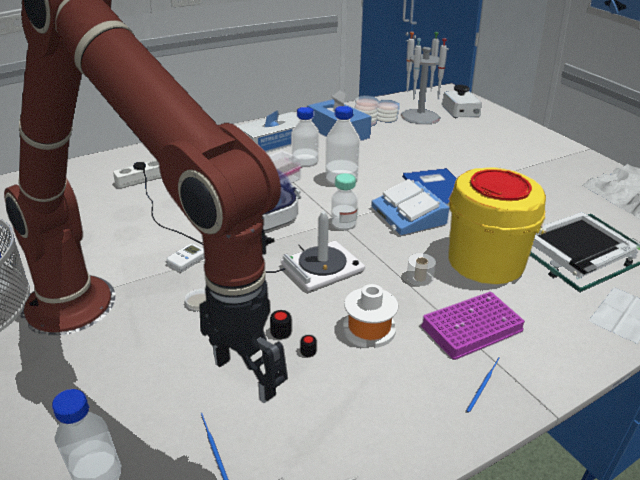

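View pics/top0.png

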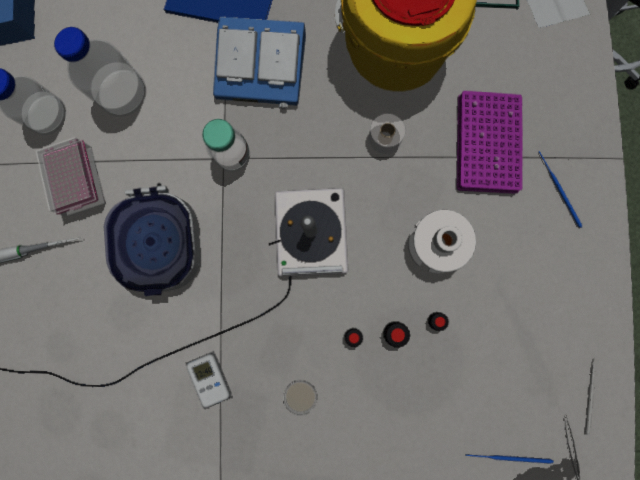

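Top view: dispenser around (311,232) with its spindle tip near (307,221) and brass dogs at about (290,222) and (331,239). The spool boss is at (449,239). Three red-dotted caps sit at (353,338), (396,335) and (438,322), with the middle one the largest. The bottle is at (225,145) and the film roll at (387,133).

```bash
cat > h.py <<'E'
import cv2,numpy as np
from station import arm,snapshot,camera_info,ticket
def ray(n,uv):
    c=camera_info(n);K=np.array([[c['fx'],0,c['cx']],[0,c['fy'],c['cy']],[0,0,1]])
    p=cv2.undistortPoints(np.array(uv,float).reshape(-1,1,2),K,np.array(c['dist_coeffs'])).reshape(-1,2)
    R=np.array(c['R']);d=np.c_[p,np.ones(len(p))]@R
    return -R.T@np.array(c['t']),d
def onz(n,uv,z):
    o,d=ray(n,uv);return o+d*((z-o[2])/d[:,2])[:,None]
def blobs(m,amin=20):
    k,l,s,c=cv2.connectedComponentsWithStats(m.astype(np.uint8))
    return [(c[i],s[i],l==i) for i in range(1,k) if s[i,4]>=amin]
def circ(pts):  # ellipse/circle fit in the world plane: centre, radius
    A=np.c_[2*pts[:,:2],np.ones(len(pts))];b=(pts[:,:2]**2).sum(1)
    s=np.linalg.lstsq(A,b,rcond=None)[0];return s[:2],np.sqrt(s[2]+s[0]**2+s[1]**2)
def outline(m): return max(cv2.findContours(m.astype(np.uint8),cv2.RETR_EXTERNAL,cv2.CHAIN_APPROX_NONE)[0],key=len).reshape(-1,2)
E
cat > m.py <<'E'
from h import *
im=cv2.imread('pics/top0.png');hsv=cv2.cvtColor(im,cv2.COLOR_BGR2HSV);H,S,V=cv2.split(hsv)
roi=np.zeros(H.shape,bool);roi[300:360,330:460]=1
red=((H<8)|(H>172))&(S>130)&(V>80)&roi
for c,s,_ in blobs(red):
    print('red top',c,s[4]); 
    for z in(.046,):print('  w',onz('top',c,z)[0])
for c,s,m in blobs((V<60)&roi|red,60):
    q=onz('top',outline(m),.046);print('cap black',c,s[:5],circ(q),[np.linalg.norm(onz('top',s[:2]+[0,s[3]/2],.046)-onz('top',s[:2]+[s[2],s[3]/2],.046))])
print(*[(tuple(im[240,x]),x) for x in range(405,485,3)])
roi[:]=0;roi[200:285,400:490]=1
for t in(165,180,195):
  b=blobs((V>t)&(S<60)&roi,500)
  for c,s,m in b:print('spool',t,c,s,circ(onz('top',outline(m),.072)))
roi[:]=0;roi[195:270,275:345]=1
for c,s,m in blobs((V<100)&(S<90)&roi,800):
  print('plate',c,s,circ(onz('top',outline(m),.03)))
for c,s,m in blobs((H>8)&(H<30)&(S>100)&(V>70)&roi,3): print('dog',c,s[4],onz('top',c,.039)[0])
# film, bottle
print('film',onz('top',(388,131),.05),'bottle',onz('top',(219,134),.142))
a=cv2.resize(im[190:265,275:350],(390,390),interpolation=3);b=cv2.resize(im[200:275,405:480],(390,390),interpolation=3)
s=cv2.imread('pics/scene0.png');c=cv2.resize(s[275:350,335:410],(390,390),interpolation=3)
cv2.imwrite('pics/crop.png',np.hstack([cv2.resize(x,(266,266)) if 0 else x for x in(a,c)]))
E
python3 m.py
```

```text
red top [439.6   321.425] 80
  w [ 0.4088898  -0.39064581  0.046     ]
red top [397.43918919 334.75675676] 148
  w [ 0.3859557  -0.31523978  0.046     ]
red top [353.62962963 337.62962963] 81
  w [ 0.38125163 -0.23761889  0.046     ]
cap black [436.58309038 322.14577259] [426 312  22  21 343] (array([ 0.40762449, -0.38536647]), np.float64(0.018052909347624553)) [np.float64(0.03934204386652714)]
cap black [395.01324503 335.37913907] [382 322  28  28 604] (array([ 0.38482067, -0.31108349]), np.float64(0.023995531277875314)) [np.float64(0.04966221007257449)]
cap black [352.61512027 337.91752577] [344 328  19  21 291] (array([ 0.38071991, -0.23589524]), np.float64(0.016490145039165176)) [np.float64(0.0336121335088609)]
((np.uint8(120), np.uint8(122), np.uint8(124)), 405) ((np.uint8(52), np.uint8(53), np.uint8(54)), 408) ((np.uint8(80), np.uint8(81), np.uint8(81)), 411) ((np.uint8(132), np.uint8(135), np.uint8(134)), 414) ((np.uint8(169), np.uint8(172), np.uint8(175)), 417) ((np.uint8(166), np.uint8(170), np.uint8(173)), 420) ((np.uint8(166), np.uint8(169), np.uint8(171)), 423) ((np.uint8
[... 815 characters left out ...]
((np.uint8(165), np.uint8(168), np.uint8(171)), 474) ((np.uint8(125), np.uint8(128), np.uint8(130)), 477) ((np.uint8(124), np.uint8(127), np.uint8(128)), 480) ((np.uint8(124), np.uint8(126), np.uint8(129)), 483)
spool 165 [444.82039911 239.26075388] [ 415  210   60   61 2255] (array([ 0.55207954, -0.39752168]), np.float64(0.052139690094179965))
plate [309.94951923 231.35130495] [ 275  201   66   61 2912] (array([ 0.57320164, -0.15871234]), np.float64(0.05634912055672674))
dog [289.86666667 221.53333333] 15 [ 0.58991855 -0.12342346  0.039     ]
dog [330.5 238. ] 16 [ 0.55944065 -0.19729348  0.039     ]
film [[ 0.75550419 -0.30382311  0.05      ]] bottle [[ 0.72396953 -0.01219847  0.142     ]]
```

View pics/crop.png

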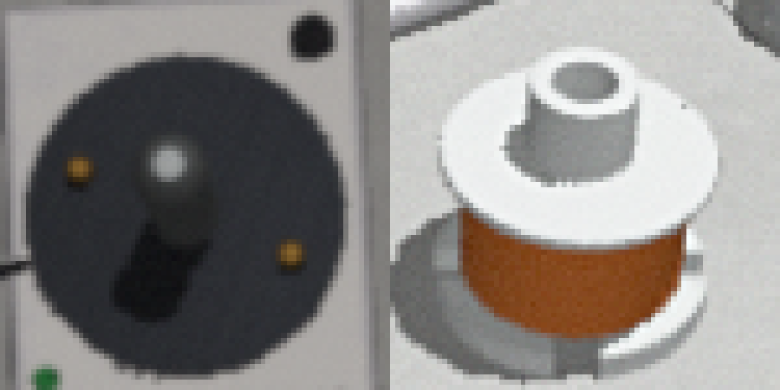

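The crop shows both brass dogs clearly. World positions put them 80 mm apart with midpoint (0.5747,-0.1604) and dog axis at about 67.6°, as it should be. The spool's bottom flange shows slots at scene pixels of about (371,343), (346,325) and (393,325). The middle cap is the 46 mm one.

```bash
cat >> h.py <<'E'
SEAT=np.array([.5747,-.1604,.030]); SP=np.array([.5525,-.3975]); CAP=np.array([.3860,-.3152])
def q(a): a=np.radians(a)/2; return [np.cos(a),np.sin(a),0,0]
E
python3 - <<'E'
from h import *
for uv in((371,343.3),(346,325.4),(393.1,325.4)):
    for z in(.006,):
        p=onz('scene',uv,z)[0,:2]-SP; print(p,np.linalg.norm(p),np.degrees(np.arctan2(p[1],p[0]))%90)
print('boss via scene',onz('scene',(372.5,290.8),.106), 'seat in scene')
for a in(-40,0,30,60,90,120): print(a,[None if (r:=arm.ik([*xy,z],q(a))) is None else round(float(r[6]),2) for xy,z in((SP,.33),(SP,.151),(SEAT[:2],.34),(CAP,.1),(CAP,.3))])
E
```

```text
[-0.02319549 -0.04092116] 0.04703798327799135 60.453980473780334
[-0.03873084  0.03082847] 0.04950224745112965 51.48136948981872
[ 0.04816106 -0.01791169] 0.05138400838749226 69.5992111577995
boss via scene [[ 0.55174221 -0.39897211  0.106     ]] seat in scene
-40 [-1.56, -1.5, -1.97, -1.38, -1.53]
0 [-0.96, -0.94, -1.39, -0.87, -0.93]
30 [-0.5, -0.51, -0.93, -0.49, -0.47]
60 [-0.04, -0.07, -0.46, -0.1, -0.01]
90 [0.42, 0.38, 0.0, 0.29, 0.44]
120 [0.88, 0.81, 0.47, 0.69, 0.89]
```

```bash
python3 - <<'E'
from h import *
x,y=.5522,-.3980
P=lambda s:print(s,round(arm.read_time(),2),np.round(arm.read_tool_pos(),4),np.round(arm.read_ft_force(),1),round(arm.read_opening(),3),round(arm.read_finger_force(),1))
arm.movep([x,y,.25],q(-30));P('above')
arm.line_to([x,y,.153],.15);P('down')
arm.move_gripper(.3,20);P('g1')
arm.move_gripper(.8);
arm.line_to([x,y,.20],.15);arm.movep([x,y,.20],q(60));arm.line_to([x,y,.153],.15);P('rot')
arm.move_gripper(.3,45);P('g2')
arm.line_to([x,y,.345],.2);P('lift')
arm.movep([*SEAT[:2],.345],q(67.5));P('over')
cv2.imwrite('pics/a_s.png',snapshot('scene'));t=snapshot('top');cv2.imwrite('pics/a_t.png',t)
cv2.imwrite('pics/a.png',np.hstack([cv2.imread('pics/a_s.png')[100:400,200:500],t[90:390,170:470]]))
E
```

```text
above 1.7 [ 0.551  -0.3996  0.2502] [ 0.5  0.5 -0.6] 1.004 0.0
down 2.5 [ 0.5526 -0.3988  0.154 ] [-0.  -0.9 -0.1] 1.0 0.0
g1 2.97 [ 0.5526 -0.398   0.1539] [-0.3  2.   3.2] 0.493 25.5
rot 5.44 [ 0.5523 -0.3979  0.1528] [ 0.  -0.4  1. ] 0.802 0.0
g2 5.79 [ 0.5527 -0.3981  0.1546] [-1.   1.8  5.7] 0.501 45.6
lift 6.9 [ 0.5515 -0.3977  0.3429] [ 0.6  0.4 -2.6] 0.505 46.2
over 7.84 [ 0.5744 -0.1637  0.3447] [-0.3 -1.6 -3.7] 0.506 46.2
```

View pics/a.png

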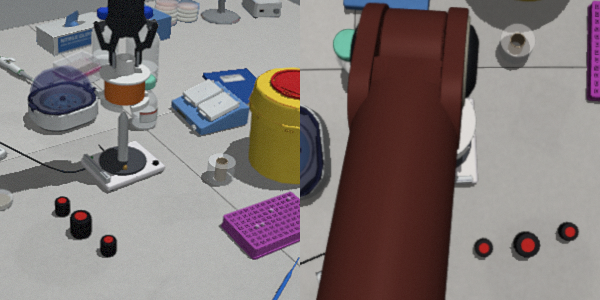

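The spool is held level above the spindle (scene crop: spool at about (125,88), spindle tip at about (123,112)). I'll lower it under force watch.

```bash
cat >> h.py <<'E'
def P(s):print(s,round(arm.read_time(),2),np.round(arm.read_tool_pos(),4),np.round(arm.read_ft_force(),1),round(arm.read_opening(),3),round(arm.read_finger_force(),1),flush=True)
def lower(xy,z0,z1,step,lim,v=.06):
    """step down until the upward force exceeds the free-hanging one by lim"""
    f0=arm.read_ft_force()[2];z=z0
    while z>z1+1e-6:
        z=max(z-step,z1);arm.line_to([*xy,z],v)
        f=arm.read_ft_force()
        if f[2]-f0>lim or np.hypot(f[0],f[1])>12: P('contact at cmd %.4f'%z);return z,True
    return z,False
E
python3 - <<'E'
from h import *
xy=SEAT[:2]
arm.line_to([*xy,.318],.1);arm.pause(.2);P('tip')
z,c=lower(xy,.318,.198,.012,8);P('end')
E
```

```text
tip 8.56 [ 0.5751 -0.1606  0.3189] [-1.7 -0.2 -4.7] 0.497 46.2
end 12.06 [ 0.5745 -0.1604  0.1974] [ 0.9 -0.3 -3.2] 0.506 46.4
```

```bash
python3 - <<'E'
from h import *
xy=SEAT[:2]
z,c=lower(xy,.198,.1815,.002,6,.03);P('end')
E
```

```text
contact at cmd 0.1820 14.06 [ 0.5748 -0.1603  0.1845] [-5.7  1.2 12. ] 0.498 47.7
end 14.06 [ 0.5748 -0.1603  0.1845] [-5.7  1.2 12. ] 0.498 47.7
```

Contact came at TCP z 0.1845, which matches home (on top of the dogs would be about 0.192). I'll release, go above the cap, and check.

```bash
python3 - <<'E'
from h import *
arm.line_to([*SEAT[:2],.1835],.05)
arm.move_gripper(.85);P('rel')
arm.line_to([*SEAT[:2],.29],.2)
arm.movep([*CAP,.22],q(90));P('over cap')
s=snapshot('scene');t=snapshot('top');cv2.imwrite('pics/b_s.png',s);cv2.imwrite('pics/b_t.png',t)
cv2.imwrite('pics/b.png',np.hstack([cv2.resize(s[200:300,270:370],(390,390),interpolation=3),cv2.resize(t[180:280,260:360],(390,390),interpolation=3)]))
# expected pixel of boss top centre and flange if home
for n in('scene','top'):
    c=camera_info(n);K=np.array([[c['fx'],0,c['cx']],[0,c['fy'],c['cy']],[0,0,1]])
    for d in(0,.009):
        X=np.array([[*SEAT[:2],.136+d],[*SEAT[:2],.158],[*SEAT[:2],.102+d]]);print(n,cv2.projectPoints(X,cv2.Rodrigues(np.array(c['R']))[0],np.array(c['t']),K,np.array(c['dist_coeffs']))[0].reshape(-1,2).round(1).tolist())
E
```

```text
rel 14.71 [ 0.5747 -0.1604  0.1832] [-0.8  0.3  0.9] 0.849 0.0
over cap 16.39 [ 0.3873 -0.3144  0.2199] [ 0.   0.1 -0.5] 0.849 0.0
scene [[323.2, 220.6], [323.4, 212.2], [323.0, 233.2]]
scene [[323.3, 217.2], [323.4, 212.2], [323.1, 229.9]]
top [[307.7, 222.5], [307.1, 220.6], [308.6, 225.2]]
top [[307.4, 221.8], [307.1, 220.6], [308.4, 224.5]]
```

View pics/b.png

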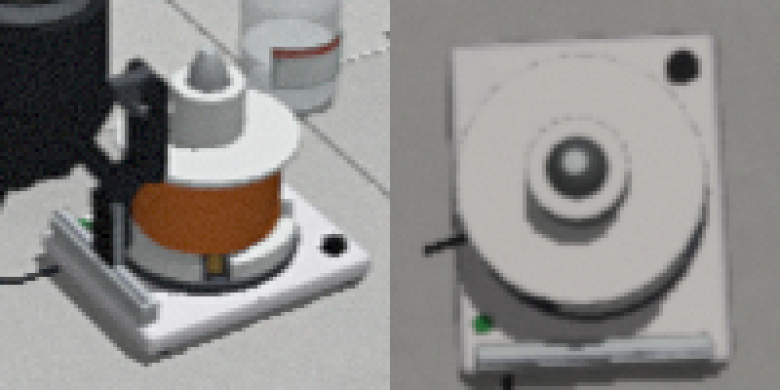

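The spool is home: the brass dog shows inside the front slot, and the boss top sits at scene (323.3,220.5) against the predicted (323.2,220.6). Next, the cap.

```bash
python3 - <<'E'
from h import *
arm.move_gripper(1.0)
arm.line_to([*CAP,.085],.15);arm.pause(.1);P('down')
arm.move_gripper(.3,40);P('grip')
arm.line_to([*CAP,.285],.2);P('lift')
arm.movep([*SEAT[:2],.285],q(75));arm.pause(.3);P('over')
z,c=lower(SEAT[:2],.285,.229,.008,6);P('end')
if not c:
    z,c=lower(SEAT[:2],.229,.2175,.002,6,.03);P('end2')
s=snapshot('scene');cv2.imwrite('pics/c.png',cv2.resize(s[170:300,250:400],(750,600)[:2],interpolation=3))
E
```

```text
down 17.93 [ 0.3864 -0.3155  0.0859] [-0.3 -0.1 -0.4] 1.001 0.0
grip 18.4 [ 0.3861 -0.3154  0.0855] [-1.1 -0.   5.2] 0.504 40.2
lift 19.55 [ 0.3853 -0.3148  0.2838] [-0.5  0.5 -0.3] 0.504 40.7
over 20.82 [ 0.5741 -0.1618  0.2851] [-0.4  0.4 -1.7] 0.506 40.7
end 22.8 [ 0.5744 -0.1604  0.2284] [-0.1  0.1 -0.4] 0.501 40.7
contact at cmd 0.2190 24.05 [ 0.5751 -0.1604  0.2215] [-3.   0.9 11.5] 0.502 41.6
end2 24.05 [ 0.5751 -0.1604  0.2215] [-3.   0.9 11.5] 0.502 41.6
```

View pics/c.png

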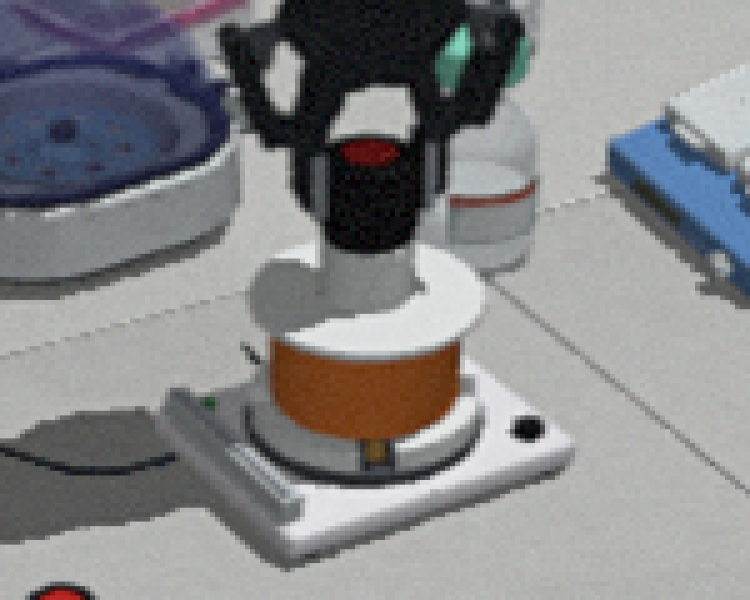

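The cap sits on the boss at about crop (375,240), with no gap visible, and the dog is still in its slot. TCP z 0.2215 is 0.136 above the height at which I gripped it, so it is seated. I'll release and check.

```bash
python3 - <<'E'
from h import *
arm.line_to([*SEAT[:2],.2205],.05)
arm.move_gripper(1.0);P('rel')
arm.line_to([*SEAT[:2],.33],.15);arm.movep([.45,-.42,.33],q(60));arm.pause(.3);P('away')
s=snapshot('scene');t=snapshot('top')
for n,im in(('scene',s),('top',t)):
    H,S,V=cv2.split(cv2.cvtColor(im,cv2.COLOR_BGR2HSV));r=np.zeros(H.shape,bool);r[170:240,270:370]=1
    for c,b,_ in blobs(((H<8)|(H>172))&(S>130)&(V>80)&r):print(n,c,onz(n,c,.182))
cv2.imwrite('pics/d.png',np.hstack([cv2.resize(s[160:310,250:400],(390,390),interpolation=3),cv2.resize(t[90:290,190:390],(390,390),interpolation=3)]))
E
```

```text
rel 24.85 [ 0.5746 -0.1604  0.2202] [-0.4 -0.9  0.4] 1.002 0.0
away 27.14 [ 0.4509 -0.4189  0.3301] [-0.5 -0.1  0.1] 1.002 0.0
top [306.24752475 218.37623762] [[ 0.57487965 -0.16029038  0.182     ]]
```

View pics/d.png

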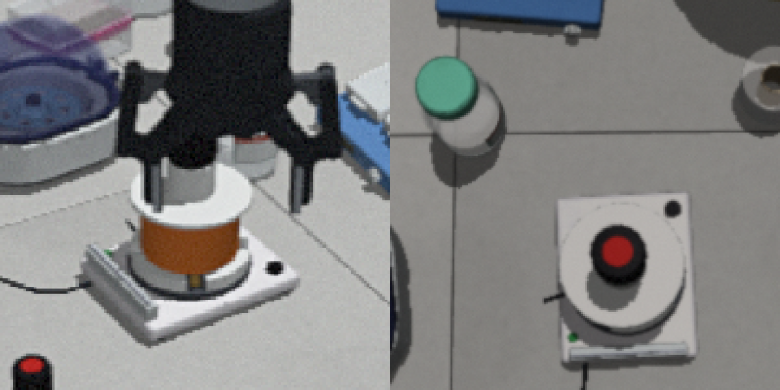

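The cap's red dot, cast at the seated height, lands at (0.5749,-0.1603), on the spindle axis. The spool is home and the gripper is clear and only in front in the scene view.

```bash
python3 -c "
from h import *
print(ticket.finish_job())"
```

```text
the job is handed in; nothing more can be done
None
```

The spool is home on the drive plate with the dogs in its slots, the retaining cap is seated flush on it, the gripper has let go, and I handed the job in at about 27 s; the hand-in returned no verdict.

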